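Roll the coffee tin along the rack into the middle berth

TASK

Take the measuring cup out of the middle berth of the tin rack and stand it upright on the bare counter in front of the rack. Then close up the row: roll the lying coffee tin, which is too fat to grip, out of its end berth and along to the middle one, always with your fingertips resting lightly on top of it (it is thin tinplate and dents; never shove it from behind, pinch it or lift it), and leave it lying still and fully down between the two middle strips. Do not let it run on into the glass jar, and leave the jar, the spice bottle and the silicone lid where they are.

Things in the scene. Friction and masses are not known exactly. Their poses are not given: they have to be found in the camera images.
- tin_center (a point): centre of the closed coffee tin (steel, paper wrap) lying across the rack in an end berth; local x = its axis. 140 mm long, 102 mm diameter over the rims it rolls on (4 mm at each end), 99 mm over the body. 0.3 to 0.65 kg. Fingertips pressed on its top (4 to 8 N) stick to it and turn it: it travels half as far as they do; lift and go back for a new stroke. Over 25 N dents it.
- berth (a point): the middle berth of the wooden rack: where the tin's centre is when fully down in it, 63 mm above the counter, 51 mm above the rack's board. x points across the rack (away from the robot), y along it (the way the tin rolls), z up. Two half-round keeper strips, 5 mm high and 10 mm wide, lie across the board at y = -24.5 and +24.5 mm; the tin rests between them with 1.5 mm of play each way.
- rack: the whole rack, fixed; origin on the counter under its middle, axes as the berth's. Board 404 mm along y, 168 mm along x, 12 mm thick; fences along it, 152 mm apart inside, tops 36 mm above the counter; end boards, tops 48 mm. Three equal berths at y = -130, 0, +130 mm, each with two strips: the tin must climb 5 mm out over one, cross 35 mm of flat, and climb in over the next.
- clear_spot (a point): point on the bare counter in front of the rack (150 mm from the rack's middle towards the robot), free for the cup; axes as the berth's
- cup_center (a point): centre of the plastic measuring cup, half-way up. It stands upright over the strips of the middle berth, its foot 17 mm above the counter. 46 mm tall, 64 mm wide at the foot, 68 mm at the rim, wall 3 mm; a flat handle 14 mm wide and 5 mm thick reaches from the rim along local -x, its end 105 mm from the cup's axis, its top 0.5 mm under the rim. 60 g.
- jar: flip-top glass jar, 74 mm wide and 109 mm tall, standing in the other end berth; origin under its foot. It stays there.
- spice_bottle: spice bottle, 46 mm wide and 105 mm tall, on the counter to the left; stays there; origin under its foot
- silicone_lid: flat green silicone lid, 120 mm wide and 24 mm high with its knob, on the counter to the right; stays there; origin under it
Not all that is in view belongs to the job. What is shaped like the part that bears cup_center but purple or yellow is not meant.

How it is judged:
By the outcome, as a careful person would: the job done as asked, in the order asked, and still so for the second after the job is handed in, with the robot touching nothing.
It also fails if it takes over 67 s, if anything falls off the work surface, if the arm or the gripper's body presses on something with over 40 N, if the wrist force passes 120 N, or if a joint passes its speed limit or range.

ROBOT

A 6-joint arm with a two-finger parallel gripper is mounted at the origin on the work surface. World frame = base frame: x ahead of the robot, y to its left, z up, the work surface at z = 0. Lengths are in mm, angles in rad, forces in N, time in s.
With the tool pointing down it reaches from about 350 to 875 mm from the base axis. Payload 4.2 kg.
Tool frame: the origin (TCP) lies midway between the tips of the shut fingers; the grasp point (between the pads) lies 19 mm behind it (arm.grasp_offset is the distance from the TCP to the grasp point, in mm); z points along the fingers, y is the direction in which the jaws open and shut (so a half turn about z gives the same grasp; the last joint's range is limited). The gripper opens to 85 mm and grips with 20 to 120 N. Pads are 22 mm wide; open, the fingers measure 114 mm over their backs; the gripper's body (76 mm by 85 mm) begins 54 mm behind the grasp point. The pads swing forward as they close: fully open they stand 13 mm farther back than shut.
Start: joints at [-1.064, 0.385, 0.008, 0, -1.194, -0.259], TCP at [153.312, -605.883, 204.712] pointing down, gripper open.
Joint ranges: [-3.14, 3.14], [-1.21, 2.06], [-1.07, 1.41], [-3.16, 2.05], [-2.99, -0.16], [-3.1, 3.1]. Speed limits (rad/s): [2.79, 2.79, 3.14, 3.14, 3.14, 3.14].

INTERFACE

Orientations are given as a unit quaternion [x, y, z, w].
In Python, from bench import arm gives the robot as it stands.
- The arm moves only by the tool move_arm, never from a script. Its argument "moves" is a list of rows, each an object with "gripper": the gripper's target within -1 to 1 (fully open at 1, half-way at 0, shut at -1); "xyz": the shift along the tool's x, y, z in cm, a list of three; "angular": the turn, a rotation vector about the tool's x, y, z in rad, a list of three. In form: [{"gripper": gripper, "xyz": [dx, dy, dz], "angular": [wx, wy, wz]}, ...]. A call has 1 to 10 rows; each row is the pose to reach, as a shift and turn from the pose commanded when the call began, along the tool's axes at that moment; what a row does not reach only later rows make up. A row lasts 1/8 s, in which the tool goes at most 62.5 mm and 10.7 degrees, less where a joint would pass 70% of its speed; a pose out of reach is approached as far as the arm can. A call with a gripper value outside its range is refused whole. The fingers move at their own pace and stop on an object; the grip force is fixed at half the most. Time passes only in rows, so rows that repeat a pose let the fingers close. It gives the time, the measured TCP pose, the force and the opening at its end, in the units of the state.
- arm.read_state(): the state, without advancing time (a new reading comes with each control period).
- arm.get_image(name): name is "side" or "top"; returns (picture, depth): 420x560x3 uint8, blue, green, red; 420x560 float32, mm along the optical axis (not along the pixel's ray), 0 where there is no reading.
- arm.get_calibration(name): a dict with "camera_matrix" (3x3 intrinsics, pixels), "R" (3x3) and "t" (3): a world point X has camera coordinates R X + t. Camera axes: x right, y down, z forward; pixel columns grow to the right and rows downward; lengths in mm; the calibration is good to about 2 mm. A picture is of the moment at which its call begins. get_calibration takes no time and is no camera call.
- arm.job_done(): hands the job in, once; it reports no verdict.
The state is a dict: "clock": time; "joints": joint angles; "joint_vel": joint speeds; "joint_efforts": joint torques, N m; "position": TCP position; "ee_rot": TCP orientation; "contact_force": force on the tool from outside, world axes, zero at the start; "wrist_torque": the same for the moment, N m; "gripper_width": finger opening in mm.
Only numpy, scipy, OpenCV 4.12 (cv2) and the standard library are available. Lean on these libraries where they do the work, as an engineer would, in place of code of your own. Each camera call takes 0.05 s, during which the arm holds its last target. There are 200 camera calls.

## Working session

There is one attempt and no reset: what is moved stays moved. The work goes in short steps, Python scripts to look and compute and a tool call to move; the robot and the scene stay as the last step left them, time stands still between calls to the robot, and variables do not carry over. Pictures are saved under pics/ and viewed, about 8 in all and at most 12, crops included, and the job is handed in when it is done.

Besides the shell and the picture viewer there is one more tool, called after "Emit:" by a JSON object that holds its "name" and its "arguments". move_arm: Moves the arm, as the interface text tells. Its arguments: {"type":"object","properties":{"moves":{"type":"array","items":{"type":"object","properties":{"gripper":{"type":"number"},"xyz":{"type":"array","items":{"type":"number"}},"angular":{"type":"array","items":{"type":"number"}}}}}},"required":["moves"]}

```bash
ls; mkdir -p pics; cat > h.py <<'E'
import numpy as np, cv2, pickle
from scipy.spatial.transform import Rotation as Ro
from bench import arm
def shot(n,tag):
    im,d=arm.get_image(n); cv2.imwrite(f'pics/{tag}.png',im); np.save(f'pics/{tag}.npy',d); return im,d
def pt(n,d,u,v,w=None):
    c=arm.get_calibration(n); K=np.array(c['camera_matrix']);R=np.array(c['R']);t=np.array(c['t']).ravel()
    z=d if np.isscalar(d) else np.median(d[v-1:v+2,u-1:u+2])
    p=np.linalg.inv(K)@[u,v,1]*z
    return R.T@(p-t)
def cloud(n,d):
    c=arm.get_calibration(n); K=np.array(c['camera_matrix']);R=np.array(c['R']);t=np.array(c['t']).ravel()
    v,u=np.mgrid[:d.shape[0],:d.shape[1]]
    p=np.stack([u,v,np.ones_like(u)],-1)@np.linalg.inv(K).T*d[...,None]
    return (p-t)@R
def onplane(n,u,v,z):
    c=arm.get_calibration(n); K=np.array(c['camera_matrix']);R=np.array(c['R']);t=np.array(c['t']).ravel()
    r=R.T@np.linalg.inv(K)@[u,v,1]; o=-R.T@t
    return o+r*(z-o[2])/r[2]
E
python3 - <<'E'
from h import *
for n in('top','side'):
    im,d=shot(n,n+'0'); c=arm.get_calibration(n); print(n,c)
print(arm.read_state())
E
```

```text
pics
top {'camera_matrix': array([[532.53413242,   0.        , 283.17100856],
       [  0.        , 532.53413242, 212.02750276],
       [  0.        ,   0.        ,   1.        ]]), 'R': array([[ 0.00485392, -0.99990131, -0.01318383],
       [-0.99696538, -0.00381449, -0.07775263],
       [ 0.07769467,  0.01352123, -0.99688551]]), 't': array([  12.62334183,  420.34890406, 1403.90786506])}
side {'camera_matrix': array([[392.3032164 ,   0.        , 286.10757017],
       [  0.        , 392.3032164 , 208.94925068],
       [  0.        ,   0.        ,   1.        ]]), 'R': array([[-0.86224176, -0.50649286,  0.00202971],
       [-0.32854901,  0.5562554 , -0.76330562],
       [ 0.38547981, -0.65882085, -0.64603437]]), 't': array([348.76641024, 197.66116077, 840.32211939])}
{'clock': 0.1, 'joints': array([-1.06438928e+00,  3.85481791e-01,  6.76953247e-03, -4.05506616e-04,
       -1.19403930e+00, -2.58596743e-01]), 'joint_vel': array([ 0.00080047, -0.00071502,  0.00265531,  0.00053784, -0.00062134,
        0.00050547]), 'joint_efforts': array([-5.67359020e-04, -3.93319881e+01,  1.88929242e+01,  4.19789851e+00,
       -2.53622398e-03,  1.44672764e-06]), 'position': array([ 153.16097743, -605.3456825 ,  203.73689263]), 'ee_rot': array([-1.23514088e-01,  9.92342319e-01,  9.77309065e-04, -1.90047843e-04]), 'contact_force': array([ 0.20068566, -0.22737825, -0.34470211]), 'wrist_torque': array([ 0.03290046,  0.00755985, -0.02555465]), 'gripper_width': 85.35653667879203}
```

View pics/top0.png

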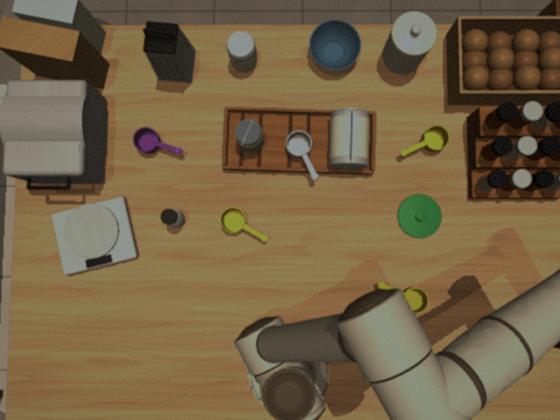

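View pics/side0.png

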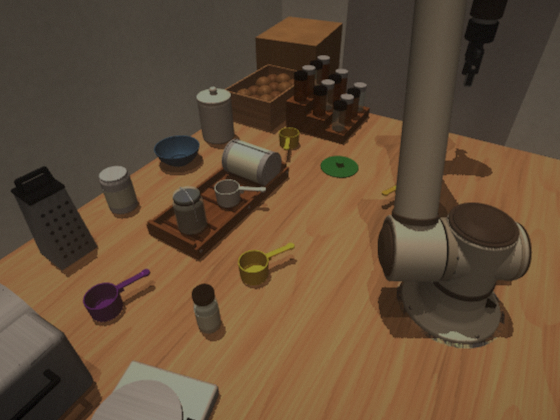

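The top view shows the rack at (223–376, 108–174), with the tin at (349,138), the cup at (299,144), its handle end at (314,178), and the jar at (249,135). I'll enlarge that area.

```bash
python3 - <<'E'
from h import *
im=cv2.imread('pics/top0.png'); cr=im[95:245,210:390]
cr=cv2.resize(cr,None,fx=4,fy=4,interpolation=cv2.INTER_CUBIC); cr=cv2.convertScaleAbs(cr,alpha=1.6)
cv2.imwrite('pics/top0c.png',cr)
d=np.load('pics/top0.npy'); P=cloud('top',d)
# tin: points high
S=P[100:185,215:385]
m=(S[...,2]>60); 
sub=P[105:172,325:376].reshape(-1,3); s=sub[(sub[:,2]>75)]
print('tin',s.min(0),s.max(0),s.mean(0),len(s)); print(cv2.minAreaRect(s[:,:2].astype(np.float32)))
E
```

```text
tin [ 309.93587669 -207.07852774   75.1157634 ] [ 679.27493413   -4.75704195 1432.38506219] [ 602.70658908 -153.15483879  108.77175001] 2109
((486.9964904785156, -122.13755798339844), (128.80972290039062, 404.8735046386719), 74.10639190673828)
```

View pics/top0c.png

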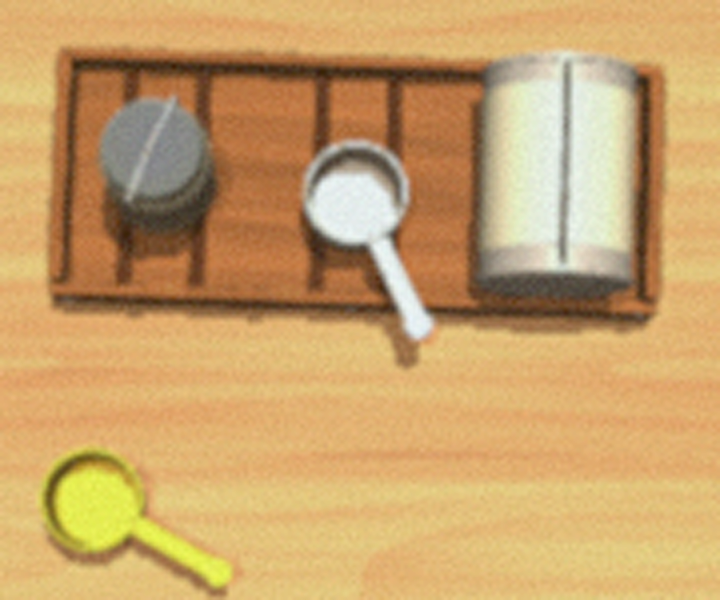

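```bash
python3 - <<'E'
from h import *
f=lambda x,y,z:onplane('top',210+(x+.5)/4-.5,95+(y+.5)/4-.5,z)
C=[f(62,50,48),f(663,65,48),f(655,317,48),f(52,298,48)]
for c in C: print('corner',c.round(1))
m=np.mean(C,0); print('rack mid',m)
a=C[0]+C[3]-C[1]-C[2]; print('yaw of +y(left)',np.degrees(np.arctan2(-a[0],a[1])), np.linalg.norm(a)/2)
for q in [(322,85),(397,85),(317,285),(392,280),(130,80),(204,85)]: print('strip',q,f(*q,17).round(1))
r=f(357,192,63);h=f(420,330,62); print('cup rim',r,'handle end',h,np.linalg.norm(h-r),np.arctan2(*(h-r)[1::-1]))
for q in [(486,60),(640,62),(478,275),(635,275)]: print('tin',q,f(*q,63).round(1))
print('jar top',f(155,147,109), 'yellow',f(95,500,40), f(228,580,40))
d=np.load('pics/top0.npy'); P=cloud('top',d)
s=P[105:172,325:376].reshape(-1,3); s=s[(s[:,2]>95)&(s[:,2]<125)]
print('tin top',np.median(s,0),np.percentile(s,98,axis=0),np.percentile(s,2,axis=0)); print(cv2.minAreaRect(s[:,:2].astype(np.float32)))
d2=np.load('pics/side0.npy');P2=cloud('side',d2).reshape(-1,3)
for nm,Q in(('top',P.reshape(-1,3)),('side',P2)):
    s=Q[(Q[:,2]>100)&(Q[:,2]<125)&(Q[:,0]>500)&(Q[:,0]<720)&(Q[:,1]<-70)&(Q[:,1]>-220)]
    print(nm,len(s),s.mean(0) if len(s) else'')
    s=Q[(Q[:,2]>52)&(Q[:,2]<72)&(Q[:,0]>490)&(Q[:,0]<690)&(Q[:,1]<40)&(Q[:,1]>-70)]
    print(nm,'cup',len(s),s.min(0),s.max(0))
E
```

```text
corner [696.3 169.3  48. ]
corner [ 686.7 -228.2   48. ]
corner [ 518.9 -221.5   48. ]
corner [530.3 173.7  48. ]
rack mid [608.04919406 -26.66789629  48.        ]
yaw of +y(left) -1.5231207576666455 396.52834422368846
strip (322, 85) [681.1  -3.1  17. ]
strip (397, 85) [681.1 -53.8  17. ]
strip (317, 285) [ 5.445e+02 -3.000e-01  1.700e+01]
strip (392, 280) [548.1 -50.6  17. ]
strip (130, 80) [684.3 126.9  17. ]
strip (204, 85) [681.   76.7  17. ]
cup rim [598.15548714 -26.21448888  63.        ] handle end [507.81398792 -67.2832856   62.        ] 99.24329975088808 -2.7149240730953057
tin (486, 60) [ 685.8 -110.3   63. ]
tin (640, 62) [ 684.6 -210.8   63. ]
tin (478, 275) [ 543.8 -104.8   63. ]
tin (635, 275) [ 544.  -206.5   63. ]
jar top [616.99170561 102.04560043 109.        ] yellow [397.96540116 144.66355077  40.        ] [345.95003684  57.02084038  40.        ]
tin top [ 605.00899391 -154.44217028  107.31160373] [ 674.41936879 -119.88655881  115.26844   ] [ 537.08293662 -191.13160997   96.00354007]
((606.853759765625, -154.61468505859375), (80.7218246459961, 144.64540100097656), 88.18488311767578)
top 1362 [ 606.0943442  -156.08332876  108.09486683]
top cup 260 [502.54048269 -68.29441562  52.00619251] [630.1616746    7.40293386  69.59759023]
side 660 [ 606.24915136 -144.09909812  108.71606352]
side cup 320 [506.00863819 -68.54769528  52.16814435] [635.99915567  11.86370686  66.53845887]
```

Rack middle is about (608,-27) with yaw -1.5°. The cup is at about (598,-26) and the tin at about (605,-157). I'll work out the first move.

```bash
cat >> h.py <<'E'
def rel(p,yaw=None):
    "tool shift (cm) to world point p; turn so that tool y lies at yaw (deg)"
    s=arm.read_state(); R=Ro.from_quat(s['ee_rot']).as_matrix()
    y=R[:,1]; a=np.degrees(np.arctan2(y[1],y[0]))
    o=(R.T@(np.array(p)-s['position'])/10).round(2)
    print('t',round(s['clock'],2),'pos',s['position'].round(1),'yaw y',a.round(2),'tilt',R[:2,2].round(4),'F',s['contact_force'].round(1),'w',round(s['gripper_width'],1),'-> shift',o, 'turn',None if yaw is None else round(np.radians(a-yaw),4))
E
python3 -c "
from h import *
rel([598,-26,190],88.5)"
```

```text
t 0.1 pos [ 153.2 -605.3  203.7] yaw y 104.19 tilt [-0.0006  0.0019] F [ 0.2 -0.2 -0.3] w 85.4 -> shift [-57.33  45.26   1.46] turn 0.2738
```

Emit:
{"name": "move_arm", "arguments": {"moves": [{"gripper":1,"xyz":[-4,3.1,0],"angular":[0,0,0.03]},{"gripper":1,"xyz":[-8,6.3,0],"angular":[0,0,0.06]},{"gripper":1,"xyz":[-12,9.5,0],"angular":[0,0,0.1]},{"gripper":1,"xyz":[-16,12.6,0],"angular":[0,0,0.13]},{"gripper":1,"xyz":[-20,15.8,0],"angular":[0,0,0.16]},{"gripper":1,"xyz":[-24,19,0],"angular":[0,0,0.2]},{"gripper":1,"xyz":[-28,22.1,0],"angular":[0,0,0.22]},{"gripper":1,"xyz":[-32,25.3,0],"angular":[0,0,0.25]},{"gripper":1,"xyz":[-36,28.4,0],"angular":[0,0,0.274]},{"gripper":1,"xyz":[-40,31.6,0],"angular":[0,0,0.274]}]}}

```text
clock: 1.35
position: [464.1, -199.9, 204.5]
ee_rot: [0.013, 1.0, 0.0, -0.0]
contact_force: [0.3, -0.0, 0.5]
gripper_width: 85.6
```

```bash
python3 -c "
from h import *
rel([598,-26,150],88.5)"
```

```text
t 1.35 pos [ 464.1 -199.9  204.5] yaw y 88.5 tilt [-0.0004  0.0002] F [ 0.3 -0.   0.5] w 85.6 -> shift [-12.93  17.73   5.45] turn -0.0001
```

Emit:
{"name": "move_arm", "arguments": {"moves": [{"gripper":1,"xyz":[-3.3,4.5,0]},{"gripper":1,"xyz":[-6.5,8.9,0.5]},{"gripper":1,"xyz":[-9.8,13.4,1.5]},{"gripper":1,"xyz":[-12.9,17.7,3]},{"gripper":1,"xyz":[-12.9,17.7,5.4]},{"gripper":1,"xyz":[-12.9,17.7,5.4]},{"gripper":1,"xyz":[-12.9,17.7,5.4]}]}}

```text
invalid input
```

```bash
python3 - <<'E'
from h import *
rel([598,-26,22],88.5)
im,d=shot('side','s1'); cr=im[130:260,130:310]; cr=cv2.convertScaleAbs(cv2.resize(cr,None,fx=4,fy=4,interpolation=cv2.INTER_CUBIC),alpha=1.5); cv2.imwrite('pics/s1c.png',cr)
E
```

```text
t 1.35 pos [ 464.1 -199.9  204.5] yaw y 88.5 tilt [-0.0004  0.0002] F [ 0.3 -0.   0.5] w 85.6 -> shift [-12.93  17.73  18.25] turn -0.0001
```

View pics/s1c.png

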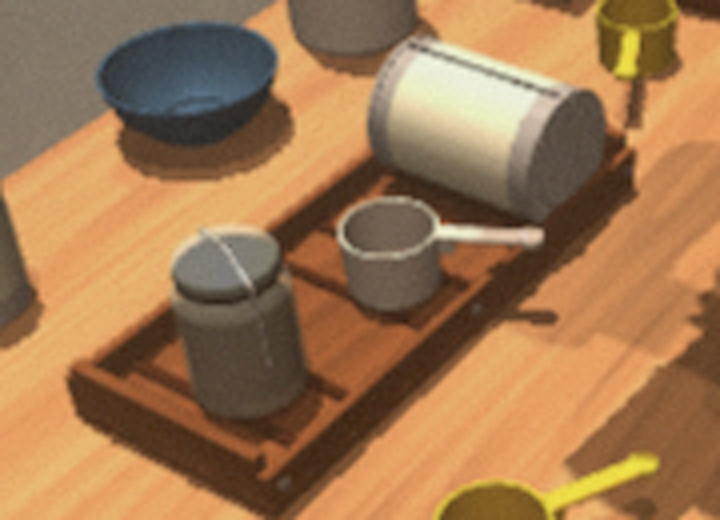

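The side view shows the cup rim centred at crop (388,230), with the handle towards the robot. The last move was refused because I left out the angular term, so I'll resend it.

Emit:
{"name": "move_arm", "arguments": {"moves": [{"gripper":1,"xyz":[-3.3,4.5,0],"angular":[0,0,0]},{"gripper":1,"xyz":[-6.5,8.9,0.5],"angular":[0,0,0]},{"gripper":1,"xyz":[-9.8,13.4,1.5],"angular":[0,0,0]},{"gripper":1,"xyz":[-12.9,17.7,3],"angular":[0,0,0]},{"gripper":1,"xyz":[-12.9,17.7,6.4],"angular":[0,0,0]},{"gripper":1,"xyz":[-12.9,17.7,6.4],"angular":[0,0,0]},{"gripper":1,"xyz":[-12.9,17.7,6.4],"angular":[0,0,0]}]}}

```text
clock: 2.28
position: [597.6, -28.4, 141.7]
ee_rot: [0.013, 1.0, -0.0, 0.001]
contact_force: [0.3, 0.4, 0.6]
gripper_width: 85.5
```

```bash
python3 - <<'E'
from h import *
print(onplane('side',130+388/4,130+230/4,63))
rel([598,-26,22],88.5)
im,d=shot('side','s2'); cr=im[70:260,130:310]; cr=cv2.convertScaleAbs(cv2.resize(cr,None,fx=3,fy=3,interpolation=cv2.INTER_CUBIC),alpha=1.5); cv2.imwrite('pics/s2c.png',cr)
E
```

```text
[597.53151884 -18.39109128  63.        ]
t 2.27 pos [597.6 -28.4 141.7] yaw y 88.49 tilt [ 0.0012 -0.0004] F [0.3 0.4 0.6] w 85.5 -> shift [-0.02  0.24 11.97] turn -0.0002
```

View pics/s2c.png

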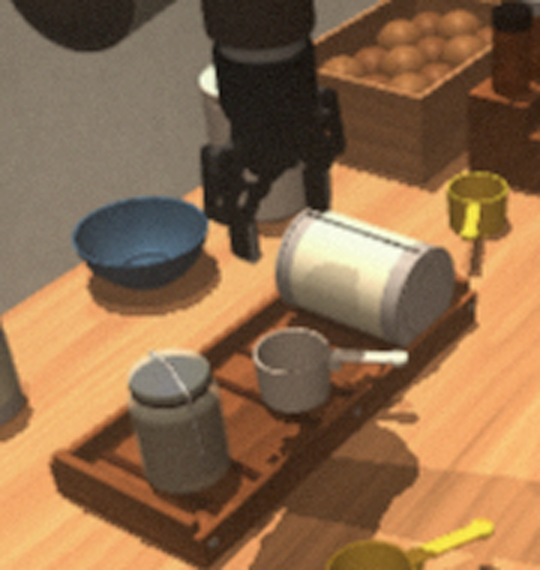

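```bash
python3 - <<'E'
from h import *
g=lambda x,y,z:onplane('side',130+(x+.5)/4-.5,130+(y+.5)/4-.5,z).round(1)
print('FL',g(72,372,48),'NL',g(275,480,48),'jar top',g(227,262,109),'cup',g(389,230,63),'NR',g(633,158,48))
def proj(n,X):
    c=arm.get_calibration(n);q=c['camera_matrix']@(c['R']@np.array(X)+c['t']);return q[:2]/q[2]
for X in([597.6+.026*45,-28.4+45,155],[597.6-.026*45,-28.4-45,155],[597.6,-28.4+57,155]): p=proj('side',X);print(p,(p-[130,70])*3,proj('top',X))
E
```

```text
FL [691.6 179.1  48. ] NL [525.5 186.6  48. ] jar top [622.6 102.2 109. ] cup [598.8 -19.5  63. ] NR [ 512.5 -193.8   48. ]
[214.34896159 164.75979075] [253.04688478 284.27937225] [281.89235041 134.48987883]
[236.79915869 148.305509  ] [320.39747606 234.91652701] [318.90023932 135.50685442]
[211.62932523 167.28174954] [244.88797568 291.84524862] [276.96049249 134.95456553]
```

```bash
python3 - <<'E'
from h import *
d=np.load('pics/s2.npy');P=cloud('side',d).reshape(-1,3)
s=P[(P[:,0]>540)&(P[:,0]<660)&(P[:,1]>-110)&(P[:,1]<60)&(P[:,2]>125)&(P[:,2]<260)]
for z in range(125,255,10):
    q=s[(s[:,2]>=z)&(s[:,2]<z+10)]; print(z,len(q),q.min(0).round() if len(q) else '',q.max(0).round() if len(q) else '')
d=np.load('pics/s1.npy');P=cloud('side',d).reshape(-1,3)
# counter plane bias and cup rim, jar top
q=P[(P[:,0]>400)&(P[:,0]<500)&(P[:,1]>-100)&(P[:,1]<100)&(abs(P[:,2])<30)];print('counter z',np.median(q[:,2]),q[:,2].std())
q=P[(P[:,0]>570)&(P[:,0]<670)&(P[:,1]>60)&(P[:,1]<150)&(P[:,2]>95)];print('jar side',q.min(0),q.max(0),np.median(q,0))
P=cloud('top',np.load('pics/top0.npy')).reshape(-1,3)
q=P[(P[:,0]>400)&(P[:,0]<500)&(P[:,1]>-100)&(P[:,1]<100)&(abs(P[:,2])<30)];print('counter z top',np.median(q[:,2]),q[:,2].std())
q=P[(P[:,0]>570)&(P[:,0]<670)&(P[:,1]>60)&(P[:,1]<150)&(P[:,2]>95)];print('jar top',q.min(0),q.max(0),np.median(q,0))
E
```

```text
125 0  
135 0  
145 0  
155 0  
165 0  
175 10 [588. -73. 182.] [605.  21. 184.]
185 56 [585. -86. 185.] [608.  30. 195.]
195 70 [584. -86. 195.] [607.  30. 205.]
205 64 [585. -83. 205.] [610.  28. 215.]
215 54 [585. -81. 215.] [606.  30. 224.]
225 104 [ 582. -103.  225.] [612.  47. 235.]
235 149 [ 579. -101.  235.] [612.  48. 245.]
245 185 [ 579. -100.  245.] [612.  46. 255.]
counter z 0.4159498563013363 1.263336746238183
jar side [580.82293332  74.88193657  95.02931121] [651.31690547 141.59027801 129.67748657] [605.07267654 117.87041023 119.66003641]
counter z top -0.9911279785989481 3.106127504978554
jar top [578.67374956  68.17003109  95.37028345] [647.02057843 137.25503075 130.9151485 ] [609.00752873 101.70768358 120.2212578 ]
```

Emit:
{"name": "move_arm", "arguments": {"moves": [{"gripper":1,"xyz":[-0.1,0.5,3],"angular":[0,0,0]},{"gripper":1,"xyz":[-0.1,0.5,6],"angular":[0,0,0]},{"gripper":1,"xyz":[-0.1,0.5,7.2],"angular":[0,0,0]},{"gripper":1,"xyz":[-0.1,0.5,7.2],"angular":[0,0,0]},{"gripper":1,"xyz":[-0.1,0.5,7.2],"angular":[0,0,0]}]}}

```text
clock: 2.95
position: [599.5, -23.0, 70.4]
ee_rot: [0.013, 1.0, 0.0, 0.002]
contact_force: [-0.0, 0.7, -0.1]
gripper_width: 85.2
```

```bash
python3 - <<'E'
from h import *
rel([599,-23,22],88.5)
im,d=shot('side','s3'); im2,d2=shot('top','t3')
cr=im[110:260,150:300]; cr=cv2.convertScaleAbs(cv2.resize(cr,(525,525),interpolation=cv2.INTER_CUBIC),alpha=1.8)
cr2=im2[95:185,210:390]; cr2=cv2.convertScaleAbs(cv2.resize(cr2,None,fx=1.5,fy=1.5,interpolation=cv2.INTER_CUBIC),alpha=1.8)
cv2.imwrite('pics/s3c.png',np.hstack([cr,np.vstack([cr2,np.zeros((525-135,270,3),np.uint8)])]))
P=cloud('side',d).reshape(-1,3)
s=P[(P[:,0]>560)&(P[:,0]<640)&(P[:,1]>-110)&(P[:,1]<60)]
for z in range(60,160,8):
    q=s[(s[:,2]>=z)&(s[:,2]<z+8)]; print(z,len(q),q.min(0).round() if len(q) else '',q.max(0).round() if len(q) else '')
E
```

```text
t 2.95 pos [599.5 -23.   70.4] yaw y 88.5 tilt [0.0031 0.0003] F [-0.   0.7 -0.1] w 85.2 -> shift [ 0.07 -0.01  4.84] turn 0.0
60 158 [ 560. -108.   60.] [640.  11.  68.]
68 61 [ 562. -109.   68.] [ 639. -103.   76.]
76 47 [ 560. -110.   76.] [ 619. -104.   84.]
84 16 [ 561. -110.   84.] [ 611. -107.   91.]
92 0  
100 0  
108 24 [588. -73. 110.] [608.  28. 116.]
116 33 [587. -72. 117.] [607.  34. 123.]
124 48 [586. -78. 124.] [609.  35. 132.]
132 49 [586. -79. 132.] [608.  35. 140.]
140 45 [587. -78. 140.] [610.  34. 148.]
148 36 [585. -91. 148.] [606.  35. 156.]
156 72 [584. -98. 156.] [613.  52. 164.]
```

View pics/s3c.png

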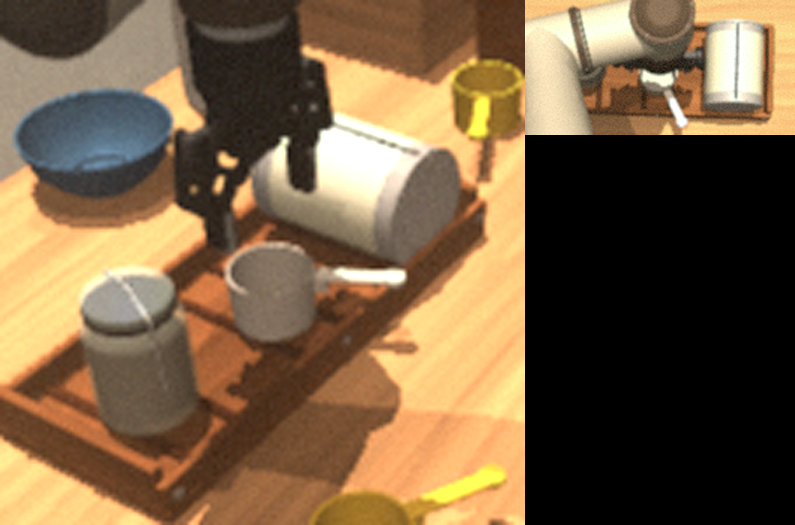

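The side view shows the open fingertips straddling the cup, left tip at crop (225,248), and about 27 mm higher than the spec suggests. Stepping down is safe under either reading.

Emit:
{"name": "move_arm", "arguments": {"moves": [{"gripper":1,"xyz":[0,0,2],"angular":[0,0,0]},{"gripper":1,"xyz":[0,0,4],"angular":[0,0,0]},{"gripper":1,"xyz":[0,0,4.8],"angular":[0,0,0]},{"gripper":1,"xyz":[0,0,4.8],"angular":[0,0,0]}]}}

```text
clock: 3.55
position: [598.4, -22.9, 20.8]
ee_rot: [0.013, 1.0, -0.0, -0.0]
contact_force: [0.6, 0.2, 0.2]
gripper_width: 85.6
```

```bash
python3 - <<'E'
from h import *
rel([599,-23,22],88.5)
im,d=shot('side','s4')
cr=im[130:250,170:290]; cr=cv2.convertScaleAbs(cv2.resize(cr,(600,600),interpolation=cv2.INTER_CUBIC),alpha=2)
cv2.imwrite('pics/s4c.png',cr)
E
```

```text
t 3.55 pos [598.4 -22.9  20.8] yaw y 88.51 tilt [-0.0001 -0.0002] F [0.6 0.2 0.2] w 85.6 -> shift [-0.06 -0.01 -0.12] turn 0.0002
```

View pics/s4c.png

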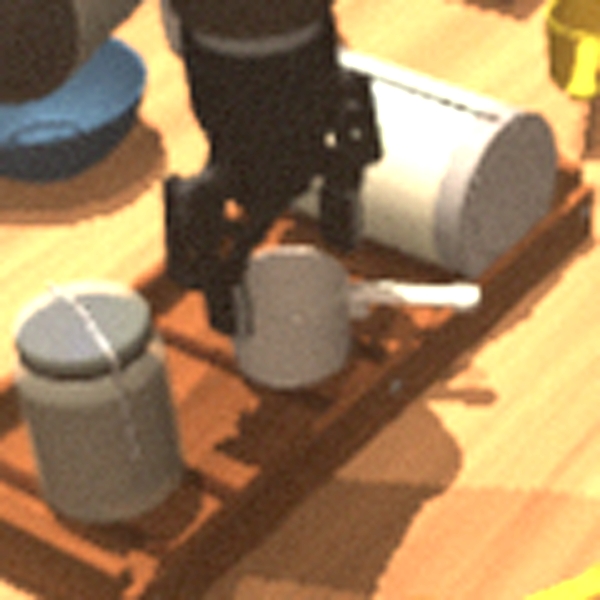

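Both fingers are beside the cup, with the left tip at (225,335), part-way down the wall. Closing now.

Emit:
{"name": "move_arm", "arguments": {"moves": [{"gripper":-1,"xyz":[0,0,0],"angular":[0,0,0]},{"gripper":-1,"xyz":[0,0,0],"angular":[0,0,0]},{"gripper":-1,"xyz":[0,0,0],"angular":[0,0,0]},{"gripper":-1,"xyz":[0,0,0],"angular":[0,0,0]},{"gripper":-1,"xyz":[0,0,0],"angular":[0,0,0]},{"gripper":-1,"xyz":[0,0,0],"angular":[0,0,0]}]}}

```text
clock: 4.35
position: [599.3, -22.7, 22.9]
ee_rot: [0.013, 1.0, 0.0, 0.001]
contact_force: [-1.5, 0.0, 5.3]
gripper_width: 64.3
```

```bash
python3 - <<'E'
from h import *
rel([449,-19,105],88.5)
im,d=shot('side','s5')
cr=im[130:250,170:290]; cr=cv2.convertScaleAbs(cv2.resize(cr,(480,480),interpolation=cv2.INTER_CUBIC),alpha=2)
cv2.imwrite('pics/s5c.png',cr)
E
```

```text
t 4.35 pos [599.3 -22.7  22.9] yaw y 88.54 tilt [0.0028 0.0001] F [-1.5  0.   5.3] w 64.3 -> shift [ 1.502e+01 -1.000e-02 -8.260e+00] turn 0.0007
```

Emit:
{"name": "move_arm", "arguments": {"moves": [{"gripper":-1,"xyz":[0,0,-1],"angular":[0,0,0]},{"gripper":-1,"xyz":[0,0,-2.5],"angular":[0,0,0]},{"gripper":-1,"xyz":[0,0,-4],"angular":[0,0,0]},{"gripper":-1,"xyz":[0,0,-4],"angular":[0,0,0]},{"gripper":-1,"xyz":[0,0,-4],"angular":[0,0,0]}]}}

```text
clock: 5.03
position: [598.0, -22.9, 60.6]
ee_rot: [0.013, 1.0, 0.0, -0.0]
contact_force: [0.1, -0.1, -0.5]
gripper_width: 64.3
```

```bash
python3 - <<'E'
from h import *
rel([449,-19,105],88.5)
im,d=shot('side','s6')
a=cv2.imread('pics/s5.png')
f=lambda im:cv2.convertScaleAbs(cv2.resize(im[120:250,170:290],(390,422),interpolation=cv2.INTER_CUBIC),alpha=2)
cv2.imwrite('pics/s6c.png',np.hstack([f(a),f(im)]))
E
```

```text
t 5.03 pos [598.  -22.9  60.6] yaw y 88.48 tilt [-0.0004  0.0002] F [ 0.1 -0.1 -0.5] w 64.3 -> shift [14.91 -0.   -4.43] turn -0.0003
```

View pics/s6c.png

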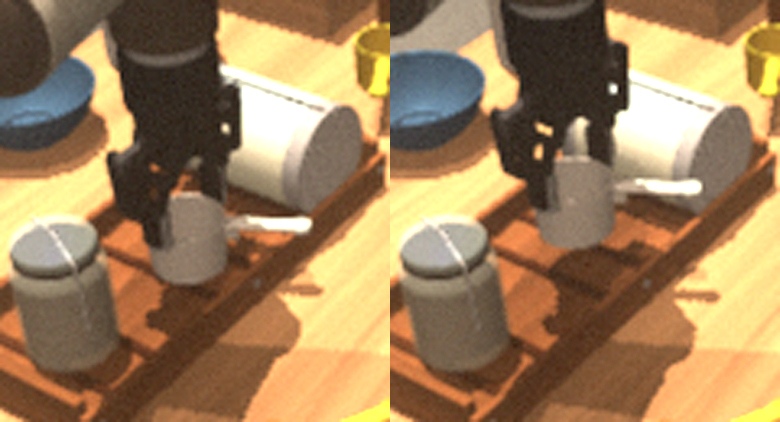

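The right half shows the cup held level and clear of the rack. Next I'll carry it to the clear spot.

Emit:
{"name": "move_arm", "arguments": {"moves": [{"gripper":-1,"xyz":[0,0,-2],"angular":[0,0,0]},{"gripper":-1,"xyz":[3,0,-2],"angular":[0,0,0]},{"gripper":-1,"xyz":[7,0,-2],"angular":[0,0,0]},{"gripper":-1,"xyz":[11,0,-2],"angular":[0,0,0]},{"gripper":-1,"xyz":[13.5,0,-1],"angular":[0,0,0]},{"gripper":-1,"xyz":[14,0,1],"angular":[0,0,0]},{"gripper":-1,"xyz":[14,0,3],"angular":[0,0,0]},{"gripper":-1,"xyz":[14,0,4],"angular":[0,0,0]},{"gripper":-1,"xyz":[14,0,4.4],"angular":[0,0,0]},{"gripper":-1,"xyz":[14,0,4.4],"angular":[0,0,0]}]}}

```text
clock: 6.32
position: [458.6, -19.2, 16.7]
ee_rot: [0.013, 1.0, -0.0, -0.0]
contact_force: [0.4, -0.2, -1.1]
gripper_width: 64.8
```

```bash
python3 - <<'E'
from h import *
rel([458,-19,5],88.5)
im,d=shot('side','s7')
P=cloud('side',d).reshape(-1,3)
s=P[(P[:,0]>400)&(P[:,0]<500)&(P[:,1]>-40)&(P[:,1]<35)]
print(np.histogram(s[:,2],bins=range(-6,80,4)))
E
```

```text
t 6.33 pos [458.6 -19.2  16.7] yaw y 88.5 tilt [-0.     -0.0001] F [ 0.4 -0.2 -1.1] w 64.8 -> shift [0.06 0.02 1.17] turn 0.0
(array([ 17, 470,  58,   0,  15,  38,  25,  30,  30,  24,  32,  32,  23,
        24,  29,  62,  17,   9,  12,  10,  13]), array([-6, -2,  2,  6, 10, 14, 18, 22, 26, 30, 34, 38, 42, 46, 50, 54, 58,
       62, 66, 70, 74, 78]))
```

Emit:
{"name": "move_arm", "arguments": {"moves": [{"gripper":-1,"xyz":[0,0,0.5],"angular":[0,0,0]},{"gripper":-1,"xyz":[0,0,0.9],"angular":[0,0,0]},{"gripper":-1,"xyz":[0,0,1.0],"angular":[0,0,0]},{"gripper":-1,"xyz":[0,0,1.0],"angular":[0,0,0]}]}}

```text
clock: 6.88
position: [458.3, -19.2, 6.6]
ee_rot: [0.013, 1.0, -0.0, -0.0]
contact_force: [-0.2, -0.1, -0.5]
gripper_width: 64.6
```

Emit:
{"name": "move_arm", "arguments": {"moves": [{"gripper":-1,"xyz":[0,0,0.1],"angular":[0,0,0]},{"gripper":-1,"xyz":[0,0,0.1],"angular":[0,0,0]}]}}

```text
clock: 7.12
position: [458.6, -19.2, 6.0]
ee_rot: [0.013, 1.0, 0.0, 0.0]
contact_force: [-1.3, -0.2, 1.0]
gripper_width: 64.8
```

Emit:
{"name": "move_arm", "arguments": {"moves": [{"gripper":-1,"xyz":[0,0,0.05],"angular":[0,0,0]},{"gripper":1,"xyz":[0,0,0.05],"angular":[0,0,0]},{"gripper":1,"xyz":[0,0,0.05],"angular":[0,0,0]},{"gripper":1,"xyz":[0,0,0.05],"angular":[0,0,0]},{"gripper":1,"xyz":[0,0,0.05],"angular":[0,0,0]},{"gripper":1,"xyz":[0,0,-3],"angular":[0,0,0]},{"gripper":1,"xyz":[0,0,-7],"angular":[0,0,0]},{"gripper":1,"xyz":[0,0,-12],"angular":[0,0,0]},{"gripper":1,"xyz":[0,0,-17],"angular":[0,0,0]},{"gripper":-1,"xyz":[0,0,-19.5],"angular":[0,0,0]}]}}

```text
clock: 8.38
position: [459.4, -19.0, 203.8]
ee_rot: [0.013, 1.0, 0.001, 0.002]
contact_force: [0.0, 0.2, -0.2]
gripper_width: 70.1
```

```bash
python3 - <<'E'
from h import *
rel([605,-162,200],88.5)
im,d=shot('side','s8')
P=cloud('side',d); 
s=P.reshape(-1,3); q=s[(s[:,0]>350)&(s[:,0]<520)&(s[:,1]>-100)&(s[:,1]<40)&(s[:,2]>38)&(s[:,2]<60)]; print('cup',q.min(0),q.max(0))
# tin axis fit: cylinder points on tin body in both cams (t3 top unobstructed tin)
from scipy.optimize import least_squares
for nm,PP in(('side',P),('top',cloud('top',np.load('pics/top0.npy')))):
    s=PP.reshape(-1,3); q=s[(s[:,0]>550)&(s[:,0]<660)&(s[:,1]>-225)&(s[:,1]<-85)&(s[:,2]>55)&(s[:,2]<118)]
    f=lambda p:np.hypot(q[:,1]-p[0]-p[1]*(q[:,0]-605),q[:,2]-p[2])-49.5
    r=least_squares(f,[-155,0,63],loss='soft_l1'); print(nm,r.x,len(q),np.std(r.fun))
    e=s[(s[:,1]>-190)&(s[:,1]<-120)&(s[:,2]>95)&(s[:,2]<120)&(s[:,0]>500)&(s[:,0]<720)]; print('x ends',np.percentile(e[:,0],[.5,99.5]))
E
```

```text
t 8.38 pos [459.4 -19.  203.8] yaw y 88.51 tilt [0.0049 0.0012] F [ 0.   0.2 -0.2] w 70.1 -> shift [-14.93 -13.92   0.43] turn 0.0002
cup [365.26613784 -69.60570249  38.04816685] [494.49931554  15.20212717  48.6778995 ]
side [-1.54483240e+02 -3.04422995e-02  6.32344393e+01] 963 1.5042683980124303
x ends [539.04539071 680.72367938]
top [-1.56706682e+02 -3.21777342e-02  6.19410197e+01] 1628 2.242624939377903
x ends [535.73976197 676.68645389]
```

The cup stands upright on the counter at about (459,-19). Both cameras put the tin axis at y≈-155.6 (at x=605), z≈63. Next I'll move above the tin with the fingers shut.

Emit:
{"name": "move_arm", "arguments": {"moves": [{"gripper":-1,"xyz":[-4,-3.5,0],"angular":[0,0,0]},{"gripper":-1,"xyz":[-8,-7,0],"angular":[0,0,0]},{"gripper":-1,"xyz":[-12,-10.5,0],"angular":[0,0,0]},{"gripper":-1,"xyz":[-15.1,-13.3,0],"angular":[0,0,0]},{"gripper":-1,"xyz":[-15.1,-13.3,3],"angular":[0,0,0]},{"gripper":-1,"xyz":[-15.1,-13.3,5.4],"angular":[0,0,0]},{"gripper":-1,"xyz":[-15.1,-13.3,5.4],"angular":[0,0,0]},{"gripper":-1,"xyz":[-15.1,-13.3,5.4],"angular":[0,0,0]}]}}

```text
clock: 9.43
position: [606.4, -156.2, 147.5]
ee_rot: [0.013, 1.0, -0.0, 0.001]
contact_force: [0.8, -0.8, -0.6]
gripper_width: -0.1
```

```bash
python3 - <<'E'
from h import *
rel([607.5,-155.6,112.5],88.5)
im,d=shot('side','s9')
P=cloud('side',d).reshape(-1,3)
s=P[(P[:,0]>570)&(P[:,0]<645)&(P[:,1]>-220)&(P[:,1]<-90)]
for z in range(110,250,6):
    q=s[(s[:,2]>=z)&(s[:,2]<z+6)]; print(z,len(q),q.min(0).round() if len(q) else '',q.max(0).round() if len(q) else '')
a=im[60:210,190:310]
cv2.imwrite('pics/s9c.png',cv2.convertScaleAbs(cv2.resize(a,(480,600),interpolation=cv2.INTER_CUBIC),alpha=2))
E
```

```text
t 9.43 pos [ 606.4 -156.2  147.5] yaw y 88.53 tilt [ 0.0012 -0.0005] F [ 0.8 -0.8 -0.6] w -0.1 -> shift [-0.1   0.07  3.5 ] turn 0.0005
110 162 [ 570. -172.  110.] [ 644. -130.  115.]
116 1 [ 604. -151.  116.] [ 604. -151.  116.]
122 0  
128 0  
134 0  
140 0  
146 0  
152 0  
158 0  
164 0  
170 1 [ 605. -149.  176.] [ 605. -149.  176.]
176 12 [ 595. -158.  176.] [ 613. -145.  182.]
182 16 [ 596. -160.  182.] [ 614. -143.  188.]
188 22 [ 596. -163.  188.] [ 615. -141.  194.]
194 21 [ 595. -163.  194.] [ 614. -142.  199.]
200 20 [ 595. -164.  201.] [ 614. -141.  206.]
206 19 [ 596. -164.  206.] [ 612. -141.  211.]
212 13 [ 594. -164.  212.] [ 601. -141.  218.]
218 32 [ 591. -186.  219.] [ 616. -125.  224.]
224 52 [ 593. -191.  224.] [ 619. -120.  230.]
230 39 [ 593. -197.  230.] [ 617. -117.  236.]
236 48 [ 589. -198.  236.] [ 616. -109.  242.]
242 71 [ 587. -204.  242.] [ 617. -105.  248.]
248 54 [ 589. -211.  248.] [619. -99. 254.]
```

View pics/s9c.png

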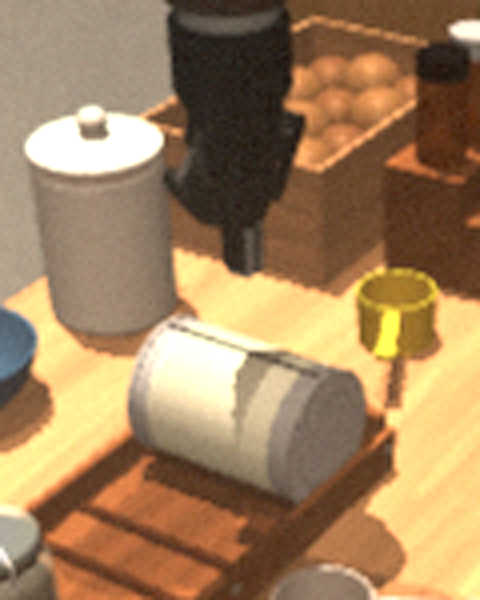

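With the fingers shut, the tips are about 15 mm wide along y and sit about 27 mm above the reported TCP. Turning the jaws a quarter turn and half-opening them gives two contacts along the tin's axis, each 22 mm wide in the rolling direction. Doing that now.

```bash
python3 -c "
from h import *
print(arm.read_state()['joints'])"
```

```text
[ 6.28569033e-03  4.28455735e-01 -7.14919111e-02  5.69123613e-04
 -1.06857859e+00 -1.60303623e+00]
```

Emit:
{"name": "move_arm", "arguments": {"moves": [{"gripper":0,"xyz":[0,0,-0.5],"angular":[0,0,0.18]},{"gripper":0,"xyz":[0,0,-1],"angular":[0,0,0.36]},{"gripper":0,"xyz":[0,0,-1],"angular":[0,0,0.54]},{"gripper":0,"xyz":[0,0,-1],"angular":[0,0,0.72]},{"gripper":0,"xyz":[0,0,-1],"angular":[0,0,0.9]},{"gripper":0,"xyz":[0,0,-1],"angular":[0,0,1.08]},{"gripper":0,"xyz":[0,0,-1],"angular":[0,0,1.26]},{"gripper":0,"xyz":[0,0,-1],"angular":[0,0,1.44]},{"gripper":0,"xyz":[0,0,-1],"angular":[0,0,1.571]},{"gripper":0,"xyz":[0,0,-1],"angular":[0,0,1.571]}]}}

```text
clock: 10.72
position: [605.7, -171.5, 157.6]
ee_rot: [0.707, 0.707, 0.01, -0.007]
contact_force: [-0.3, -1.1, -1.1]
gripper_width: 42.7
```

```bash
python3 - <<'E'
from h import *
s=arm.read_state();print(s['joints'],Ro.from_quat(s['ee_rot']).as_matrix().round(3).tolist())
rel([607.5,-155.6,92],-1.5)
im,d=shot('side','s10')
P=cloud('side',d).reshape(-1,3)
s=P[(P[:,0]>550)&(P[:,0]<660)&(P[:,1]>-220)&(P[:,1]<-90)]
for z in range(116,230,6):
    q=s[(s[:,2]>=z)&(s[:,2]<z+6)]
    if len(q): print(z,len(q),q.min(0).round(),q.max(0).round())
E
```

```text
[-0.03295768  0.4283831  -0.03527339 -0.02848312 -1.10376109 -3.09623173] [[0.0, 1.0, 0.004], [1.0, -0.0, 0.025], [0.025, 0.004, -1.0]]
t 10.72 pos [ 605.7 -171.5  157.6] yaw y -0.02 tilt [0.0044 0.0253] F [-0.3 -1.1 -1.1] w 42.7 -> shift [1.43 0.15 6.59] turn 0.0257
182 5 [ 579. -177.  184.] [ 629. -165.  188.]
188 19 [ 575. -185.  188.] [ 635. -161.  194.]
194 34 [ 571. -186.  194.] [ 639. -160.  200.]
200 34 [ 571. -183.  200.] [ 639. -161.  206.]
206 32 [ 571. -181.  206.] [ 642. -160.  212.]
212 33 [ 570. -181.  212.] [ 643. -160.  218.]
218 33 [ 570. -182.  218.] [ 641. -161.  224.]
224 28 [ 569. -181.  224.] [ 650. -161.  230.]
```

Joint 6 hit its limit, so I'll turn the other way.

Emit:
{"name": "move_arm", "arguments": {"moves": [{"gripper":0,"xyz":[0,0,0],"angular":[0,0,-0.18]},{"gripper":0,"xyz":[0,0,0],"angular":[0,0,-0.36]},{"gripper":0,"xyz":[0,0,0],"angular":[0,0,-0.54]},{"gripper":0,"xyz":[0,0,0],"angular":[0,0,-0.72]},{"gripper":0,"xyz":[0,0,0],"angular":[0,0,-0.9]},{"gripper":0,"xyz":[0,0,0],"angular":[0,0,-1.08]},{"gripper":0,"xyz":[0,0,0],"angular":[0,0,-1.26]},{"gripper":0,"xyz":[0,0,0],"angular":[0,0,-1.44]},{"gripper":0,"xyz":[0,0,0],"angular":[0,0,-1.571]},{"gripper":0,"xyz":[0,0,0],"angular":[0,0,-1.571]}]}}

```text
clock: 12.02
position: [605.4, -170.2, 156.7]
ee_rot: [-0.0, 1.0, 0.013, 0.001]
contact_force: [-0.2, -0.1, -0.4]
gripper_width: 42.8
```

Emit:
{"name": "move_arm", "arguments": {"moves": [{"gripper":0,"xyz":[0,0,0],"angular":[0,0,-0.18]},{"gripper":0,"xyz":[0,0,0],"angular":[0,0,-0.36]},{"gripper":0,"xyz":[0,0,0],"angular":[0,0,-0.54]},{"gripper":0,"xyz":[0,0,0],"angular":[0,0,-0.72]},{"gripper":0,"xyz":[0,0,0],"angular":[0,0,-0.9]},{"gripper":0,"xyz":[0,0,0],"angular":[0,0,-1.08]},{"gripper":0,"xyz":[0,0,0],"angular":[0,0,-1.26]},{"gripper":0,"xyz":[0,0,0],"angular":[0,0,-1.44]},{"gripper":0,"xyz":[0,0,0],"angular":[0,0,-1.571]},{"gripper":0,"xyz":[0,0,0],"angular":[0,0,-1.571]}]}}

```text
clock: 13.28
position: [605.2, -170.5, 156.4]
ee_rot: [-0.706, 0.708, 0.008, 0.01]
contact_force: [0.1, -0.7, -0.1]
gripper_width: 42.6
```

```bash
python3 - <<'E'
from h import *
s=arm.read_state();print(s['joints'],Ro.from_quat(s['ee_rot']).as_matrix().round(3).tolist())
rel([607.5,-155.6,95],178.5)
im,d=shot('side','s10')
P=cloud('side',d).reshape(-1,3)
s=P[(P[:,0]>550)&(P[:,0]<660)&(P[:,1]>-220)&(P[:,1]<-90)]
for z in range(116,230,6):
    q=s[(s[:,2]>=z)&(s[:,2]<z+6)]
    if len(q): print(z,len(q),q.min(0).round(),q.max(0).round())
E
```

```text
[-0.03131682  0.42922068 -0.03693187 -0.02861133 -1.10349869  0.04234207] [[-0.002, -1.0, 0.002], [-1.0, 0.002, 0.025], [-0.025, -0.002, -1.0]]
t 13.28 pos [ 605.2 -170.5  156.4] yaw y 179.89 tilt [0.0021 0.0255] F [ 0.1 -0.7 -0.1] w 42.6 -> shift [-1.33 -0.21  6.18] turn 0.0243
116 1 [ 553. -144.  116.] [ 553. -144.  116.]
182 7 [ 576. -179.  186.] [ 630. -162.  187.]
188 25 [ 572. -185.  188.] [ 637. -158.  194.]
194 30 [ 570. -182.  194.] [ 640. -158.  200.]
200 36 [ 571. -183.  200.] [ 641. -159.  206.]
206 32 [ 570. -182.  206.] [ 639. -159.  212.]
212 32 [ 569. -180.  212.] [ 642. -160.  218.]
218 32 [ 570. -184.  218.] [ 634. -160.  224.]
224 31 [ 566. -183.  224.] [ 648. -157.  230.]
```

Emit:
{"name": "move_arm", "arguments": {"moves": [{"gripper":0,"xyz":[-1.33,-0.2,1],"angular":[-0.002,0.0255,0.0243]},{"gripper":0,"xyz":[-1.33,-0.2,3.5],"angular":[-0.002,0.0255,0.0243]},{"gripper":0,"xyz":[-1.33,-0.2,5],"angular":[-0.002,0.0255,0.0243]},{"gripper":0,"xyz":[-1.33,-0.2,5.6],"angular":[-0.002,0.0255,0.0243]},{"gripper":0,"xyz":[-1.33,-0.2,5.6],"angular":[-0.002,0.0255,0.0243]},{"gripper":0,"xyz":[-1.33,-0.2,5.6],"angular":[-0.002,0.0255,0.0243]}]}}

```text
clock: 14.08
position: [607.8, -156.3, 101.3]
ee_rot: [-0.699, 0.715, -0.0, 0.0]
contact_force: [0.2, -0.0, -1.2]
gripper_width: 42.6
```

```bash
python3 - <<'E'
from h import *
s=arm.read_state();print(Ro.from_quat(s['ee_rot']).as_matrix().round(3).tolist())
rel([607.5,-155.6,95],178.5)
im,d=shot('side','s11')
P=cloud('side',d).reshape(-1,3)
s=P[(P[:,0]>550)&(P[:,0]<660)&(P[:,1]>-220)&(P[:,1]<-90)]
for z in range(112,160,4):
    q=s[(s[:,2]>=z)&(s[:,2]<z+4)]
    if len(q): print(z,len(q),q.min(0).round(),q.max(0).round())
E
```

```text
[[-0.024, -1.0, 0.001], [-1.0, 0.024, -0.0], [0.0, -0.001, -1.0]]
t 14.07 pos [ 607.8 -156.3  101.3] yaw y 178.64 tilt [ 0.0009 -0.0001] F [ 0.2 -0.  -1.2] w 42.6 -> shift [-0.07  0.03  0.63] turn 0.0024
112 114 [ 550. -168.  112.] [ 659. -134.  116.]
128 4 [ 581. -162.  130.] [ 631. -148.  131.]
132 12 [ 580. -166.  132.] [ 633. -146.  136.]
136 12 [ 576. -167.  136.] [ 632. -144.  139.]
140 22 [ 573. -168.  140.] [ 643. -144.  144.]
144 22 [ 573. -167.  144.] [ 642. -145.  148.]
148 20 [ 573. -168.  149.] [ 641. -144.  152.]
152 21 [ 571. -169.  152.] [ 641. -143.  156.]
156 21 [ 573. -169.  156.] [ 641. -144.  160.]
```

Emit:
{"name": "move_arm", "arguments": {"moves": [{"gripper":0,"xyz":[0,0,0.6],"angular":[0,0,0]},{"gripper":0,"xyz":[0,0,1.1],"angular":[0,0,0]},{"gripper":0,"xyz":[0,0,1.3],"angular":[0,0,0]},{"gripper":0,"xyz":[0,0,1.4],"angular":[0,0,0]},{"gripper":0,"xyz":[0,0,1.4],"angular":[0,0,0]}]}}

```text
clock: 14.75
position: [607.2, -156.0, 86.4]
ee_rot: [-0.699, 0.715, 0.0, -0.0]
contact_force: [-0.1, -0.2, 0.3]
gripper_width: 42.6
```

Emit:
{"name": "move_arm", "arguments": {"moves": [{"gripper":0,"xyz":[0,0,0.1],"angular":[0,0,0]},{"gripper":0,"xyz":[0,0,0.2],"angular":[0,0,0]},{"gripper":0,"xyz":[0,0,0.2],"angular":[0,0,0]}]}}

```text
clock: 15.12
position: [607.1, -156.0, 84.3]
ee_rot: [-0.699, 0.715, 0.0, -0.0]
contact_force: [0.6, 0.5, 0.2]
gripper_width: 42.7
```

Emit:
{"name": "move_arm", "arguments": {"moves": [{"gripper":0,"xyz":[0,0,0.1],"angular":[0,0,0]},{"gripper":0,"xyz":[0,0,0.15],"angular":[0,0,0]},{"gripper":0,"xyz":[0,0,0.15],"angular":[0,0,0]}]}}

```text
clock: 15.5
position: [607.3, -156.3, 83.9]
ee_rot: [-0.699, 0.715, -0.0, -0.0]
contact_force: [-1.4, 0.3, 4.9]
gripper_width: 42.5
```

Emit:
{"name": "move_arm", "arguments": {"moves": [{"gripper":0,"xyz":[0,0,0.1],"angular":[0,0,0]},{"gripper":0,"xyz":[0,0,0.15],"angular":[0,0,0]},{"gripper":0,"xyz":[0,0,0.15],"angular":[0,0,0]}]}}

```text
clock: 15.88
position: [607.4, -156.6, 83.8]
ee_rot: [-0.699, 0.715, -0.001, -0.0]
contact_force: [-3.3, 0.1, 10.7]
gripper_width: 42.6
```

Emit:
{"name": "move_arm", "arguments": {"moves": [{"gripper":0,"xyz":[0,0,0.05],"angular":[0,0,0]},{"gripper":0,"xyz":[0,0,0.1],"angular":[0,0,0]},{"gripper":0,"xyz":[0,0,0.1],"angular":[0,0,0]}]}}

```text
clock: 16.25
position: [607.4, -156.8, 83.8]
ee_rot: [-0.699, 0.715, -0.001, -0.0]
contact_force: [-4.2, 0.5, 14.3]
gripper_width: 42.8
```

The probe found contact at TCP z≈84.0 with an arm stiffness of about 3.8 N/mm, so a command 1.7 mm below contact gives about 6.5 N. Next is the stroke profile.

```bash
cat > prof.py <<'E'
import numpy as np
from scipy.interpolate import interp1d
# tin y relative to a strip at 24.5 : tip travel T(y), rise(y) starting at berth centre
ph=np.linspace(-.4265,.4265,200)
Y=np.r_[0,24.5+56*np.sin(ph),82.4,105.5+56*np.sin(ph[1:]),130]
k=100.5/51
T1=56*np.sin(ph)+54.4*ph; T1-=T1[0]; t0=(24.5+56*np.sin(ph[0]))*k
T=np.r_[0,t0+T1]; tf=T[-1]+(82.4-Y[200])*k; T=np.r_[T,tf,tf+T1[1:]]; T=np.r_[T,T[-1]+1.4*k]
H=np.r_[0,56*np.cos(ph)-51,0,56*np.cos(ph[1:])-51,0]; H=np.maximum(H,0)
fY=interp1d(T,Y,fill_value='extrapolate'); fH=interp1d(T,H,bounds_error=False,fill_value=0); fT=interp1d(Y,T)
def drop(o,hw=9.5):
    e=max(abs(o)-hw,0); return 49.5-np.sqrt(49.5**2-e**2)
def table(y0,off0,n,step):
    "tin starts at y0, tip off0 from its top; rows of (tip travel, dz of tip surface rel. to flat top)"
    Ts=fT(y0)
    for i in range(n+1):
        t=i*step; y=float(fY(Ts+t)); o=off0+t-(y-y0); print(i,'s=%.1f tin=%.1f off=%.1f z=%.2f'%(t,y,o,float(fH(Ts+t))-drop(o)))
E
python3 -c "
from prof import *
print(T[-1]); table(0,-23,19,5)"
```

```text
259.3044273544881
0 s=0.0 tin=0.0 off=-23.0 z=-1.88
1 s=5.0 tin=2.5 off=-20.5 z=-0.74
2 s=10.0 tin=4.9 off=-17.9 z=0.75
3 s=15.0 tin=7.4 off=-15.4 z=1.97
4 s=20.0 tin=9.9 off=-12.9 z=2.94
5 s=25.0 tin=12.4 off=-10.4 z=3.66
6 s=30.0 tin=14.9 off=-7.9 z=4.17
7 s=35.0 tin=17.4 off=-5.4 z=4.55
8 s=40.0 tin=19.9 off=-2.9 z=4.81
9 s=45.0 tin=22.5 off=-0.5 z=4.96
10 s=50.0 tin=25.0 off=2.0 z=5.00
11 s=55.0 tin=27.5 off=4.5 z=4.92
12 s=60.0 tin=30.1 off=6.9 z=4.72
13 s=65.0 tin=32.6 off=9.4 z=4.41
14 s=70.0 tin=35.1 off=11.9 z=3.93
15 s=75.0 tin=37.6 off=14.4 z=3.20
16 s=80.0 tin=40.1 off=16.9 z=2.22
17 s=85.0 tin=42.6 off=19.4 z=0.99
18 s=90.0 tin=45.1 off=21.9 z=-0.50
19 s=95.0 tin=47.5 off=24.5 z=-2.26
```

Emit:
{"name": "move_arm", "arguments": {"moves": [{"gripper":0,"xyz":[0,0,-1],"angular":[0,0,0]},{"gripper":0,"xyz":[0,0,-2],"angular":[0,0,0]},{"gripper":0,"xyz":[2.26,0,-2],"angular":[0,0,0]},{"gripper":0,"xyz":[2.26,0,-2],"angular":[0,0,0]},{"gripper":0,"xyz":[2.26,0,-1],"angular":[0,0,0]},{"gripper":0,"xyz":[2.26,0,-0.3],"angular":[0,0,0]},{"gripper":0,"xyz":[2.26,0,-0.3],"angular":[0,0,0]}]}}

```text
clock: 17.12
position: [606.1, -178.4, 82.3]
ee_rot: [-0.699, 0.715, 0.001, -0.001]
contact_force: [-1.0, -0.6, 0.1]
gripper_width: 42.4
```

Emit:
{"name": "move_arm", "arguments": {"moves": [{"gripper":0,"xyz":[0,0,0.15],"angular":[0,0,0]},{"gripper":0,"xyz":[0,0,0.3],"angular":[0,0,0]},{"gripper":0,"xyz":[0,0,0.3],"angular":[0,0,0]}]}}

```text
clock: 17.5
position: [606.8, -178.8, 81.1]
ee_rot: [-0.699, 0.715, -0.0, -0.0]
contact_force: [-0.9, 0.4, 2.8]
gripper_width: 42.5
```

```bash
sed -i 's/hw=9.5/hw=6.5/' prof.py; cat >> prof.py <<'E'
def rows(y0,off0,n,step,ztop,press,zcmd):
    Ts=fT(y0)
    for i in range(n+1):
        t=i*step; y=float(fY(Ts+t)); o=off0+t-(y-y0); z=ztop+float(fH(Ts+t))-drop(o)-press
        print(i,'x=%.1f z=%.2f'%(-t/10,(zcmd-z)/10),'tin %.1f off %.1f zc %.1f'%(y,o,z))
E
python3 -c "
from prof import *
rows(0,-23,20,5,84,1.7,80.4)"
```

```text
0 x=0.0 z=0.09 tin 0.0 off -23.0 zc 79.5
1 x=-0.5 z=-0.04 tin 2.5 off -20.5 zc 80.8
2 x=-1.0 z=-0.20 tin 4.9 off -17.9 zc 82.4
3 x=-1.5 z=-0.34 tin 7.4 off -15.4 zc 83.8
4 x=-2.0 z=-0.45 tin 9.9 off -12.9 zc 84.9
5 x=-2.5 z=-0.54 tin 12.4 off -10.4 zc 85.8
6 x=-3.0 z=-0.60 tin 14.9 off -7.9 zc 86.4
7 x=-3.5 z=-0.64 tin 17.4 off -5.4 zc 86.8
8 x=-4.0 z=-0.67 tin 19.9 off -2.9 zc 87.1
9 x=-4.5 z=-0.69 tin 22.5 off -0.5 zc 87.3
10 x=-5.0 z=-0.69 tin 25.0 off 2.0 zc 87.3
11 x=-5.5 z=-0.68 tin 27.5 off 4.5 zc 87.2
12 x=-6.0 z=-0.66 tin 30.1 off 6.9 zc 87.0
13 x=-6.5 z=-0.62 tin 32.6 off 9.4 zc 86.6
14 x=-7.0 z=-0.56 tin 35.1 off 11.9 zc 86.0
15 x=-7.5 z=-0.47 tin 37.6 off 14.4 zc 85.1
16 x=-8.0 z=-0.36 tin 40.1 off 16.9 zc 84.0
17 x=-8.5 z=-0.22 tin 42.6 off 19.4 zc 82.6
18 x=-9.0 z=-0.05 tin 45.1 off 21.9 zc 80.9
19 x=-9.5 z=0.14 tin 47.5 off 24.5 zc 79.0
20 x=-10.0 z=0.25 tin 50.0 off 27.0 zc 77.9
```

Emit:
{"name": "move_arm", "arguments": {"moves": [{"gripper":0,"xyz":[0,0,0.12],"angular":[0,0,0]},{"gripper":0,"xyz":[-0.25,0,0.08],"angular":[0,0,0]},{"gripper":0,"xyz":[-0.5,0,0.0],"angular":[0,0,0]},{"gripper":0,"xyz":[-0.75,0,-0.09],"angular":[0,0,0]},{"gripper":0,"xyz":[-1.0,0,-0.17],"angular":[0,0,0]}]}}

```text
clock: 18.12
position: [607.2, -169.4, 83.3]
ee_rot: [-0.699, 0.715, -0.001, -0.0]
contact_force: [-2.4, -2.0, 5.5]
gripper_width: 42.7
```

Emit:
{"name": "move_arm", "arguments": {"moves": [{"gripper":0,"xyz":[-0.25,0,-0.07],"angular":[0,0,0]},{"gripper":0,"xyz":[-0.5,0,-0.14],"angular":[0,0,0]},{"gripper":0,"xyz":[-0.75,0,-0.2],"angular":[0,0,0]},{"gripper":0,"xyz":[-1.0,0,-0.25],"angular":[0,0,0]},{"gripper":0,"xyz":[-1.5,0,-0.34],"angular":[0,0,0]}]}}

```text
clock: 18.75
position: [607.7, -154.3, 87.0]
ee_rot: [-0.699, 0.715, -0.001, -0.0]
contact_force: [-1.0, -1.8, 6.6]
gripper_width: 42.9
```

```bash
cat >> h.py <<'E'
def tinfit(n,tag,lo=-225,hi=-20):
    from scipy.optimize import least_squares
    im,d=shot(n,tag); s=cloud(n,d).reshape(-1,3)
    q=s[(s[:,0]>545)&(s[:,0]<670)&(s[:,1]>lo)&(s[:,1]<hi)&(s[:,2]>50)&(s[:,2]<119)]
    y0=np.median(q[:,1])
    f=lambda p:np.hypot(q[:,1]-p[0]-p[1]*(q[:,0]-605),q[:,2]-p[2])-49.5
    r=least_squares(f,[y0,0,63],loss='soft_l1'); print('tin y,slope,z',r.x.round(3),len(q),np.std(r.fun).round(2))
E
python3 -c "
from h import *
tinfit('side','s12'); rel([0,0,0])"
```

```text
tin y,slope,z [-1.42466e+02 -3.20000e-02  6.66970e+01] 1205 1.64
t 18.8 pos [ 607.7 -153.7   87.1] yaw y 178.7 tilt [ 0.001  -0.0007] F [-1.4 -1.2  6.3] w 42.8 -> shift [-13.99  61.12   8.64] turn None
```

The tin moved 12 mm and rose 3.5 mm, matching the model at about 6.5 N. Continuing over the crest.

Emit:
{"name": "move_arm", "arguments": {"moves": [{"gripper":0,"xyz":[-0.5,0,-0.06],"angular":[0,0,0]},{"gripper":0,"xyz":[-1.0,0,-0.1],"angular":[0,0,0]},{"gripper":0,"xyz":[-1.5,0,-0.13],"angular":[0,0,0]},{"gripper":0,"xyz":[-2.0,0,-0.15],"angular":[0,0,0]},{"gripper":0,"xyz":[-2.5,0,-0.15],"angular":[0,0,0]},{"gripper":0,"xyz":[-3.0,0,-0.14],"angular":[0,0,0]},{"gripper":0,"xyz":[-3.5,0,-0.12],"angular":[0,0,0]}]}}

```text
clock: 19.68
position: [608.8, -118.4, 88.4]
ee_rot: [-0.699, 0.715, -0.001, 0.0]
contact_force: [-0.6, 0.6, 8.1]
gripper_width: 42.4
```

```bash
python3 -c "
from h import *
tinfit('side','s13'); rel([0,0,0])"
```

```text
tin y,slope,z [-1.24083e+02 -3.30000e-02  6.77480e+01] 1194 1.52
t 19.73 pos [ 608.8 -117.8   88.3] yaw y 178.72 tilt [0.0014 0.0001] F [-2.1  0.4  7.1] w 42.8 -> shift [-10.42  61.14   8.74] turn None
```

Emit:
{"name": "move_arm", "arguments": {"moves": [{"gripper":0,"xyz":[-0.5,0,0.04],"angular":[0,0,0]},{"gripper":0,"xyz":[-1.0,0,0.1],"angular":[0,0,0]},{"gripper":0,"xyz":[-1.5,0,0.19],"angular":[0,0,0]},{"gripper":0,"xyz":[-2.0,0,0.3],"angular":[0,0,0]},{"gripper":0,"xyz":[-2.25,0,0.37],"angular":[0,0,0]},{"gripper":0,"xyz":[-2.5,0,0.44],"angular":[0,0,0]},{"gripper":0,"xyz":[-2.75,0,0.53],"angular":[0,0,0]},{"gripper":0,"xyz":[-3.0,0,0.61],"angular":[0,0,0]}]}}

```text
clock: 20.72
position: [609.8, -87.4, 82.2]
ee_rot: [-0.699, 0.715, -0.0, 0.001]
contact_force: [-1.9, 3.6, 8.1]
gripper_width: 42.7
```

```bash
python3 -c "
from h import *
tinfit('side','s14'); rel([0,0,0])"
```

```text
tin y,slope,z [-1.07924e+02 -3.30000e-02  6.35340e+01] 1141 5.62
t 20.77 pos [609.8 -87.1  82.1] yaw y 178.71 tilt [0.0022 0.0013] F [-1.8  3.8  8.4] w 42.7 -> shift [-7.33 61.18  8.09] turn None
```

Emit:
{"name": "move_arm", "arguments": {"moves": [{"gripper":0,"xyz":[-0.25,0,0.09],"angular":[0,0,0]},{"gripper":0,"xyz":[-0.5,0,0.16],"angular":[0,0,0]},{"gripper":0,"xyz":[-0.6,0,0.18],"angular":[0,0,0]},{"gripper":0,"xyz":[-0.6,0,0.1],"angular":[0,0,0]},{"gripper":0,"xyz":[-0.6,0,0],"angular":[0,0,0]},{"gripper":0,"xyz":[-0.6,0,-0.3],"angular":[0,0,0]},{"gripper":0,"xyz":[-0.6,0,-1.5],"angular":[0,0,0]},{"gripper":0,"xyz":[-0.6,0,-2.5],"angular":[0,0,0]}]}}

```text
clock: 21.78
position: [608.9, -82.7, 106.2]
ee_rot: [-0.699, 0.715, 0.0, -0.0]
contact_force: [-0.8, -0.3, -0.8]
gripper_width: 42.8
```

```bash
python3 -c "
from h import *
tinfit('side','s15'); tinfit('side','s16'); rel([0,0,0])"
```

```text
tin y,slope,z [-1.05128e+02 -3.00000e-02  6.32240e+01] 1233 5.05
tin y,slope,z [-1.05024e+02 -3.10000e-02  6.32830e+01] 1237 4.3
t 21.88 pos [609.9 -82.7 107.4] yaw y 178.67 tilt [0.0024 0.0003] F [-0.5  0.1  0.6] w 42.6 -> shift [-6.84 61.19 10.59] turn None
```

The tin is across the first strip and lying still on the flat at y≈49.5. Setting up the flat stroke.

Emit:
{"name": "move_arm", "arguments": {"moves": [{"gripper":0,"xyz":[3.9,0,0],"angular":[0,0,0]},{"gripper":0,"xyz":[3.9,0,0],"angular":[0,0,0]},{"gripper":0,"xyz":[3.9,0,1],"angular":[0,0,0]},{"gripper":0,"xyz":[3.9,0,1.8],"angular":[0,0,0]},{"gripper":0,"xyz":[3.9,0,2.2],"angular":[0,0,0]},{"gripper":0,"xyz":[3.9,0,2.4],"angular":[0,0,0]},{"gripper":0,"xyz":[3.9,0,2.4],"angular":[0,0,0]}]}}

```text
clock: 22.75
position: [607.5, -121.8, 82.9]
ee_rot: [-0.699, 0.715, 0.0, -0.001]
contact_force: [-3.6, -0.4, 7.4]
gripper_width: 42.5
```

```bash
python3 -c "
from h import *
tinfit('side','s17'); rel([0,0,0])
from prof import *
rows(49.5,-16,13,5,84,1.7,81.6)"
```

```text
tin y,slope,z [-1.05633e+02 -2.90000e-02  6.31790e+01] 1268 4.02
t 22.8 pos [ 607.5 -121.8   82.9] yaw y 178.72 tilt [-0.0017 -0.0009] F [-3.5 -0.   6.9] w 42.5 -> shift [-10.83  60.99   8.38] turn None
0 x=0.0 z=0.02 tin 49.5 off -16.0 zc 81.4
1 x=-0.5 z=-0.02 tin 52.0 off -13.5 zc 81.8
2 x=-1.0 z=-0.05 tin 54.6 off -11.1 zc 82.1
3 x=-1.5 z=-0.07 tin 57.1 off -8.6 zc 82.3
4 x=-2.0 z=-0.07 tin 59.6 off -6.1 zc 82.3
5 x=-2.5 z=-0.07 tin 62.2 off -3.7 zc 82.3
6 x=-3.0 z=-0.07 tin 64.7 off -1.2 zc 82.3
7 x=-3.5 z=-0.07 tin 67.3 off 1.2 zc 82.3
8 x=-4.0 z=-0.07 tin 69.8 off 3.7 zc 82.3
9 x=-4.5 z=-0.07 tin 72.3 off 6.2 zc 82.3
10 x=-5.0 z=-0.07 tin 74.9 off 8.6 zc 82.3
11 x=-5.5 z=-0.05 tin 77.4 off 11.1 zc 82.1
12 x=-6.0 z=-0.02 tin 79.9 off 13.6 zc 81.8
13 x=-6.5 z=0.02 tin 82.5 off 16.0 zc 81.4
```

Emit:
{"name": "move_arm", "arguments": {"moves": [{"gripper":0,"xyz":[-0.4,0,-0.02],"angular":[0,0,0]},{"gripper":0,"xyz":[-1.0,0,-0.05],"angular":[0,0,0]},{"gripper":0,"xyz":[-1.7,0,-0.07],"angular":[0,0,0]},{"gripper":0,"xyz":[-2.4,0,-0.07],"angular":[0,0,0]},{"gripper":0,"xyz":[-3.1,0,-0.07],"angular":[0,0,0]},{"gripper":0,"xyz":[-3.8,0,-0.07],"angular":[0,0,0]},{"gripper":0,"xyz":[-4.5,0,-0.07],"angular":[0,0,0]},{"gripper":0,"xyz":[-5.0,0,-0.07],"angular":[0,0,0]},{"gripper":0,"xyz":[-5.4,0,-0.05],"angular":[0,0,0]},{"gripper":0,"xyz":[-5.7,0,-0.03],"angular":[0,0,0]}]}}

```text
clock: 24.05
position: [609.2, -64.3, 83.6]
ee_rot: [-0.699, 0.715, -0.0, -0.0]
contact_force: [-2.7, 0.6, 6.7]
gripper_width: 42.7
```

```bash
python3 -c "
from h import *
tinfit('side','s18'); rel([0,0,0])"
```

```text
tin y,slope,z [-7.6262e+01 -3.1000e-02  6.3234e+01] 1238 5.93
t 24.1 pos [609.2 -64.   83.5] yaw y 178.74 tilt [-0.0006 -0.0005] F [-3.7  0.9  8.2] w 42.9 -> shift [-5.07 61.04  8.39] turn None
```

Emit:
{"name": "move_arm", "arguments": {"moves": [{"gripper":0,"xyz":[-0.3,0,0.02],"angular":[0,0,0]},{"gripper":0,"xyz":[-0.6,0,0.05],"angular":[0,0,0]},{"gripper":0,"xyz":[-0.6,0,0.0],"angular":[0,0,0]},{"gripper":0,"xyz":[-0.6,0,-0.1],"angular":[0,0,0]},{"gripper":0,"xyz":[-0.6,0,-0.3],"angular":[0,0,0]},{"gripper":0,"xyz":[-0.6,0,-1.3],"angular":[0,0,0]},{"gripper":0,"xyz":[-0.6,0,-2.4],"angular":[0,0,0]},{"gripper":0,"xyz":[-0.6,0,-2.4],"angular":[0,0,0]}]}}

```text
clock: 25.1
position: [610.5, -58.6, 107.5]
ee_rot: [-0.699, 0.715, -0.001, 0.001]
contact_force: [1.0, 0.2, -0.6]
gripper_width: 42.8
```

```bash
python3 -c "
from h import *
tinfit('side','s19'); tinfit('side','s20'); rel([0,0,0])"
```

```text
tin y,slope,z [-7.3229e+01 -3.0000e-02  6.3199e+01] 1334 8.17
tin y,slope,z [-7.3264e+01 -2.8000e-02  6.3326e+01] 1325 5.2
t 25.2 pos [609.4 -58.6 106.1] yaw y 178.65 tilt [-0.0004  0.0004] F [ 1.   1.  -0.4] w 43.0 -> shift [-4.42 61.06 10.64] turn None
```

Emit:
{"name": "move_arm", "arguments": {"moves": [{"gripper":0,"xyz":[3.82,0,0],"angular":[0,0,0]},{"gripper":0,"xyz":[3.82,0,0],"angular":[0,0,0]},{"gripper":0,"xyz":[3.82,0,1.2],"angular":[0,0,0]},{"gripper":0,"xyz":[3.82,0,2],"angular":[0,0,0]},{"gripper":0,"xyz":[3.82,0,2.4],"angular":[0,0,0]},{"gripper":0,"xyz":[3.82,0,2.55],"angular":[0,0,0]},{"gripper":0,"xyz":[3.82,0,2.55],"angular":[0,0,0]}]}}

```text
clock: 26.08
position: [607.9, -96.9, 81.1]
ee_rot: [-0.699, 0.715, 0.0, -0.001]
contact_force: [-3.2, -1.2, 4.7]
gripper_width: 42.5
```

```bash
python3 -c "
from h import *
tinfit('side','s21',-140,20); rel([0,0,0])
from prof import *
rows(81.3,-23,20,5,84,1.9,80.4)"
```

```text
tin y,slope,z [-7.3560e+01 -2.6000e-02  6.3376e+01] 1370 2.66
t 26.12 pos [608.  -96.9  81.2] yaw y 178.71 tilt [-0.0018 -0.0006] F [-2.7  0.   4.6] w 42.7 -> shift [-8.32 60.99  8.22] turn None
0 x=0.0 z=0.11 tin 81.3 off -23.0 zc 79.3
1 x=-0.5 z=-0.03 tin 83.7 off -20.4 zc 80.7
2 x=-1.0 z=-0.19 tin 86.2 off -17.9 zc 82.3
3 x=-1.5 z=-0.33 tin 88.6 off -15.3 zc 83.7
4 x=-2.0 z=-0.44 tin 91.1 off -12.8 zc 84.8
5 x=-2.5 z=-0.53 tin 93.6 off -10.3 zc 85.7
6 x=-3.0 z=-0.59 tin 96.1 off -7.8 zc 86.3
7 x=-3.5 z=-0.63 tin 98.6 off -5.3 zc 86.7
8 x=-4.0 z=-0.65 tin 101.2 off -2.9 zc 86.9
9 x=-4.5 z=-0.67 tin 103.7 off -0.4 zc 87.1
10 x=-5.0 z=-0.67 tin 106.2 off 2.1 zc 87.1
11 x=-5.5 z=-0.66 tin 108.8 off 4.5 zc 87.0
12 x=-6.0 z=-0.64 tin 111.3 off 7.0 zc 86.8
13 x=-6.5 z=-0.60 tin 113.8 off 9.5 zc 86.4
14 x=-7.0 z=-0.53 tin 116.4 off 11.9 zc 85.7
15 x=-7.5 z=-0.44 tin 118.9 off 14.4 zc 84.8
16 x=-8.0 z=-0.33 tin 121.4 off 16.9 zc 83.7
17 x=-8.5 z=-0.19 tin 123.8 off 19.5 zc 82.3
18 x=-9.0 z=-0.02 tin 126.3 off 22.0 zc 80.6
19 x=-9.5 z=0.17 tin 128.7 off 24.6 zc 78.7
20 x=-10.0 z=0.28 tin 131.1 off 27.2 zc 77.6
```

Emit:
{"name": "move_arm", "arguments": {"moves": [{"gripper":0,"xyz":[0,0,0.1],"angular":[0,0,0]},{"gripper":0,"xyz":[-0.25,0,0.06],"angular":[0,0,0]},{"gripper":0,"xyz":[-0.5,0,-0.01],"angular":[0,0,0]},{"gripper":0,"xyz":[-0.75,0,-0.09],"angular":[0,0,0]},{"gripper":0,"xyz":[-1.0,0,-0.17],"angular":[0,0,0]},{"gripper":0,"xyz":[-1.25,0,-0.25],"angular":[0,0,0]},{"gripper":0,"xyz":[-1.5,0,-0.31],"angular":[0,0,0]},{"gripper":0,"xyz":[-2.0,0,-0.42],"angular":[0,0,0]}]}}

```text
clock: 27.12
position: [608.8, -77.6, 86.1]
ee_rot: [-0.699, 0.715, -0.0, -0.001]
contact_force: [-3.8, -2.3, 8.2]
gripper_width: 42.7
```

```bash
python3 -c "
from h import *
tinfit('side','s22',-130,30); rel([0,0,0])"
```

```text
tin y,slope,z [-6.3818e+01 -2.5000e-02  6.5899e+01] 1399 3.54
t 27.18 pos [608.8 -77.   86.2] yaw y 178.73 tilt [-0.0009 -0.0012] F [-4.  -2.2  7.4] w 42.7 -> shift [-6.35 61.03  8.67] turn None
```

Emit:
{"name": "move_arm", "arguments": {"moves": [{"gripper":0,"xyz":[-0.5,0,-0.1],"angular":[0,0,0]},{"gripper":0,"xyz":[-1.0,0,-0.16],"angular":[0,0,0]},{"gripper":0,"xyz":[-1.5,0,-0.2],"angular":[0,0,0]},{"gripper":0,"xyz":[-2.0,0,-0.22],"angular":[0,0,0]},{"gripper":0,"xyz":[-2.5,0,-0.24],"angular":[0,0,0]},{"gripper":0,"xyz":[-3.0,0,-0.24],"angular":[0,0,0]},{"gripper":0,"xyz":[-3.5,0,-0.23],"angular":[0,0,0]},{"gripper":0,"xyz":[-4.0,0,-0.21],"angular":[0,0,0]}]}}

```text
clock: 28.18
position: [610.0, -36.4, 88.3]
ee_rot: [-0.699, 0.715, -0.0, -0.0]
contact_force: [-3.7, 0.3, 6.8]
gripper_width: 42.5
```

```bash
python3 -c "
from h import *
tinfit('side','s23',-110,50); rel([0,0,0])"
```

```text
tin y,slope,z [-4.2990e+01 -2.4000e-02  6.7477e+01] 1402 5.24
t 28.23 pos [610.  -35.9  88.2] yaw y 178.74 tilt [-0.0002 -0.0001] F [-4.4  1.4  8.2] w 42.8 -> shift [-2.25 61.06  8.84] turn None
```

Emit:
{"name": "move_arm", "arguments": {"moves": [{"gripper":0,"xyz":[-0.5,0,0.04],"angular":[0,0,0]},{"gripper":0,"xyz":[-1.0,0,0.1],"angular":[0,0,0]},{"gripper":0,"xyz":[-1.5,0,0.19],"angular":[0,0,0]},{"gripper":0,"xyz":[-2.0,0,0.3],"angular":[0,0,0]},{"gripper":0,"xyz":[-2.25,0,0.37],"angular":[0,0,0]},{"gripper":0,"xyz":[-2.5,0,0.44],"angular":[0,0,0]},{"gripper":0,"xyz":[-2.75,0,0.52],"angular":[0,0,0]},{"gripper":0,"xyz":[-3.0,0,0.61],"angular":[0,0,0]}]}}

```text
clock: 29.22
position: [611.0, -5.5, 81.9]
ee_rot: [-0.699, 0.715, 0.0, 0.001]
contact_force: [-4.2, 3.8, 7.0]
gripper_width: 42.7
```

```bash
python3 -c "
from h import *
tinfit('side','s24',-95,50); rel([0,0,0])"
```

```text
tin y,slope,z [-2.6802e+01 -2.0000e-02  6.3187e+01] 1380 6.24
t 29.27 pos [611.   -5.3  81.9] yaw y 178.73 tilt [0.0006 0.0011] F [-3.2  3.6  7.9] w 42.9 -> shift [ 0.83 61.1   8.15] turn None
```

Emit:
{"name": "move_arm", "arguments": {"moves": [{"gripper":0,"xyz":[-0.25,0,0.09],"angular":[0,0,0]},{"gripper":0,"xyz":[-0.45,0,0.14],"angular":[0,0,0]},{"gripper":0,"xyz":[-0.45,0,0.1],"angular":[0,0,0]},{"gripper":0,"xyz":[-0.45,0,0.0],"angular":[0,0,0]},{"gripper":0,"xyz":[-0.45,0,-0.2],"angular":[0,0,0]},{"gripper":0,"xyz":[-0.45,0,-1],"angular":[0,0,0]},{"gripper":0,"xyz":[-0.45,0,-4],"angular":[0,0,0]},{"gripper":0,"xyz":[-0.45,0,-9],"angular":[0,0,0]},{"gripper":0,"xyz":[-0.45,0,-13],"angular":[0,0,0]},{"gripper":0,"xyz":[-0.45,0,-15],"angular":[0,0,0]}]}}

```text
clock: 30.52
position: [612.0, -2.3, 233.9]
ee_rot: [-0.699, 0.715, -0.001, 0.002]
contact_force: [-0.1, -0.2, 0.3]
gripper_width: 42.6
```

```bash
python3 - <<'E'
from h import *
tinfit('side','s25',-90,30); tinfit('side','s26',-90,30); rel([0,0,0])
im=cv2.imread('pics/s26.png')[110:290,130:340]
cv2.imwrite('pics/s26c.png',cv2.convertScaleAbs(cv2.resize(im,(700,600),interpolation=cv2.INTER_CUBIC),alpha=1.8))
E
```

```text
tin y,slope,z [-2.4761e+01 -2.2000e-02  6.3151e+01] 1537 5.57
tin y,slope,z [-2.4701e+01 -2.2000e-02  6.3147e+01] 1545 5.85
t 30.62 pos [612.5  -2.3 233.9] yaw y 178.67 tilt [0.0058 0.0011] F [ 0.1 -0.1 -0.2] w 42.5 -> shift [ 1.22 61.37 23.03] turn None
```

View pics/s26c.png

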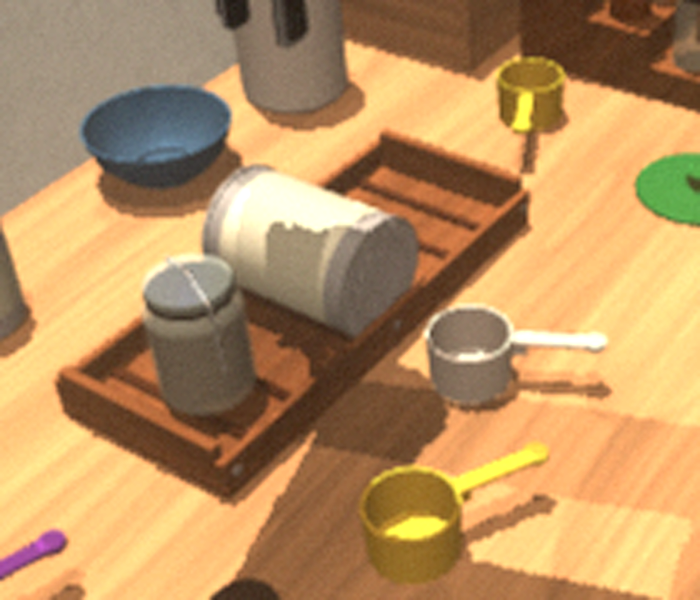

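The tin lies in the middle berth at crop (310,250), about 129.8 mm along, z 63.1, and unmoved over two frames. The cup stands upright on the counter at (470,350), the jar is in its berth, and the gripper is clear. Handing in.

```bash
python3 -c "
from bench import arm
print(arm.job_done())"
```

```text
the job is handed in; nothing more can be done
None
```

The measuring cup is out of the rack and standing upright on the counter in front of it. The coffee tin is lying in the middle berth. I handed the job in at about 30.6 s.

**Cup:** I gripped it across its body and set it down at about (459, -19) on the counter. Depth readings after release put its top at about 48 mm, which fits it standing upright (it is 46 mm tall).

**Tin:** I rolled it along in three strokes with two half-open fingertips resting on top, and it did not run on during lift-offs. The readings between moves showed 4 to 8 N downward while rolling.

**Last checks:**
- **Position:** a fit to the side-camera depth puts the tin 129.8 mm along of the 130 mm needed. Its axis is at z ≈ 63.15 mm against 63 mm for fully down, and it did not move between two frames.
- **Surroundings:** the last picture shows the jar standing in its berth and the silicone lid partly in view, both apparently untouched. The spice bottle was outside that crop, but the arm never went near it.
- **Gripper:** it was clear of everything, with a force reading near 0.

**Disagreements and slips:**
- **Cameras:** the side and top cameras differed by 2 to 8 mm in places, so I worked from values in between and checked them by touch.
- **Fingertip height:** the fingertips sat about 27 mm above the reported TCP, so I set the pressing height by feeling for contact. That probe read 14.3 N at its peak, above the 4 to 8 N working range but below the 25 N dent limit.
- **Refused and limited moves:** one move was refused for a missing term, and one wrist turn reached a joint limit, so I turned the other way.

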